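# Set the measuring stage to its mark, backlash taken up, and capture

### The job

The carriage of the measuring stage has been left past the set mark. With the knob alone (never pushing the carriage), turn anticlockwise until the carriage is at least 8 mm short of the mark, then bring its index finger into line with the rider's point by a last turn clockwise, so that the backlash is left taken up in that direction. Then slide the lock tab on the console fully aside, off the button, press the button all the way down to capture the reading and let everything go, leaving the carriage on the mark and the plug gauge standing where it is.

Things in the scene. Friction and masses are not known exactly. Their poses are not given: they have to be found in the camera images.
- knob_grip (a point): Grip point of the stage's knob: black bar grip 44 x 14 x 32 mm tall on a 46 mm disc, on the grey gearbox (72 x 90 mm) at the stage's robot side. On the vertical axis, 10 mm under the bar's top, 75 mm above the table; x along the bar, y across its 14 mm. Disc top is 20 mm lower, gearbox top 29 mm lower. Within 60 mm of the axis nothing else is higher than 50 mm. Turning needs 0.1 N m
- knob (a joint): Knob angle in rad, 0 at the start (bar along the stage's x, front to back), growing clockwise seen from above, -2.8 to 1.4. 1 rad moves the rack and its driving pin 25 mm: clockwise to the stage's right (-y), anticlockwise to its left (+y). Stays where it is left
- carriage: Carriage: dark steel plate 68 x 76 x 12 mm with a ground shaft on two rests, sliding left-right on the aluminium bed behind the gearbox, 2 N friction. Origin under the plate's centre, 32 mm above the table; x to the far side, y to the stage's left. Only the rack's driving pin moves it, through a fork with 4 mm of play in all. Not to be pushed by the robot
- index (a point): End of the carriage's index finger, a 3 mm wide steel finger on its far side that points at the scale bar; on top of its end, 44 mm above the table. Axes as the carriage's
- pin (a point): Top of the rack's driving pin, 8 mm thick, upright between the two fork tines on the carriage's gearbox side. Compared with index along y: 0 in mid fork, +2 mm touching the left tine (drives the carriage left), -2 mm touching the right tine (drives it right, clockwise: backlash taken up). Starts anywhere in the fork. Axes as the stage's
- mark (a point): Set mark: end of the 3 mm wide point of a small dark steel rider (18 mm) fixed on the scale bar at the stage's far side, in a different place each time. Axes are the stage's: x to the far side, y along the scale to the left. The carriage is on the mark when index has y = 0 here; y > 0 is short of it, y < 0 past it (at the start 9 to 32 mm past). The points clear each other by 2 mm in x
- tab_rib (a point): Centre of the rib on the console's lock tab: 36 long (x) x 10 thick (y) x 20 mm tall, its top 10 mm above this point, on a 66 x 40 x 4 mm steel plate that hides the button. y: the way the tab slides off the button. 72 mm above the table. Console: grey box 110 x 140 x 42 mm with two low rails, left or right of the stage (a like box with two dials stands on the other side)
- tab (a joint): Lock tab travel in m, 0 to 0.046, 0 to 4 mm at the start (covering the button), 0.046 fully aside; friction about 1.2 N, stays where it is left
- button_top (a point): Top centre of the round 28 mm push button, plain grey, under the lock tab until that is slid aside; 55 mm above the table, 13 mm above the console's top. Rails run 28 to 34 mm to either side of it in x and are 3 mm lower. With the tab fully aside the plate's edge is 26 mm from the button's centre. z up
- button (a joint): Button travel in m, 0 out, 0.006 fully down; 1.5 N to start, 5 N fully down, springs back
- plug_gauge: Plug gauge: turned steel piece standing upright, 28 mm thick, 100 mm tall, loose, behind and to one side of the stage. Origin under its foot, z up. To be left alone
There are look-alikes about, which are no part of the job. Leave any green look-alike of the part that bears tab_rib alone.

How it is judged:
On the way, in this order (a step that is already met when the one before it is completed fails the run):
1. the carriage is backed off at least 7.5 mm short of the mark (y of index in the frame of mark above 0.0075 m), for 0.05 s.
2. the carriage is on the mark within 2 mm, with the driving pin against the right tine (backlash taken up clockwise) (y of index in the frame of mark between -0.002 and 0.002 m and y of pin in the frame of index below -0.001 m), for 0.3 s.
3. the button is pressed down at least 5 mm with the carriage on the mark and the tab aside (all of step 2 and value of joint button above 0.005 m and value of joint tab above 0.036 m), for 0.05 s.
At the end, for the whole second after the job is handed in: The index finger is within 2 mm of the set mark along the scale, the driving pin stands against the fork's right tine (more than 1 mm right of mid fork: backlash taken up clockwise), the lock tab is at least 36 mm aside and the button has sprung back out (all of step 2 and value of joint tab above 0.036 m and value of joint button below 0.001 m); the robot touches nothing.
It fails at once if the robot pushes the carriage itself (over 1.5 N) (contact force between any of the fingers, the arm and carriage above 1.5 N).
It fails at once if the button is pressed while the carriage is more than 4 mm off the mark (value of joint button above 0.003 m and (y of index in the frame of mark above 0.004 m or y of index in the frame of mark below -0.004 m)).
It fails at once if the plug gauge is knocked over or shoved more than 20 mm (angle between plug_gauge's own z axis and vertical above 0.4 rad or distance of plug_gauge from where it was at the start of the episode above 0.02 m).
It also fails if it takes over 67 s, if anything falls off the work surface, if the arm or the gripper's body presses on something with over 40 N, if the wrist force passes 120 N, or if a joint passes its speed limit or range.

### The arm

A 7-joint arm with a two-finger parallel gripper is mounted at the origin on the work surface. World frame = base frame: x ahead of the robot, y to its left, z up, the work surface at z = 0. Lengths are in m, angles in rad, forces in N, time in s.
With the tool pointing down it reaches from about 0.425 to 0.875 m from the base axis. Payload 4.7 kg.
Tool frame: the origin (TCP) lies at the very end of the fingers, on their centre line; the grasp point (between the pads) lies 19 mm behind it; z points along the fingers, y is the line along which they close (so a half turn about z gives the same grasp; the last joint's range is limited). The gripper opens to 87 mm and grips with 3 to 60 N. Pads are 19 mm wide; open, the fingers measure 117 mm over their backs; the gripper's body (75 mm by 190 mm) begins 51 mm behind the grasp point.
Start: joints at [1.18, 0.321, -0.07, 1.45, 0.023, 1.371, -0.057], TCP at [0.256, -0.597, 0.223] pointing down, gripper open.
Joint ranges: [-2.86, 2.86], [-0.3, 2.09], [-1.38, 1.24], [0.06, 2.45], [-1.56, 4.7], [0.09, 2.05], [-2.69, 2.69]. Speed limits (rad/s): [2.57, 2.57, 3.14, 3.14, 3.14, 3.14, 3.14].

### API

Orientations are given as a rotation vector (axis times angle).
In Python, from bench import ctrl, vision gives the robot as it stands.
- The arm moves only by the tool jog_arm, never from a script. Its argument "increments" is a list of rows, each an object of numbers: "tx", "ty", "tz": the shift along the tool's x, y, z in mm; "wx", "wy", "wz": the turn, a rotation vector about the tool's x, y, z in rad; "gripper": the opening, from 0 (shut) to 1 (fully open). In form: [{"tx": .., "ty": .., "tz": .., "wx": .., "wy": .., "wz": .., "gripper": ..}, ...]. A call has exactly 5 rows; each row is the pose to reach, as a shift and turn from the pose commanded when the call began, along the tool's axes at that moment; what a row does not reach only later rows make up. A row lasts 1/12 s, in which the tool goes at most 41.7 mm and 7.16 degrees, less where a joint would pass 70% of its speed; a pose out of reach is approached as far as the arm can. A call with a gripper value outside its range is refused whole. The fingers move at their own pace and stop on an object; "grip_force" is the grip in N (left out, the last holds). Time passes only in rows, so rows that repeat a pose let the fingers close, or fill a call up. It gives the time, the measured TCP pose, the force, the opening and the grip force at its end, in the units of the state.
- ctrl.get_state(): the state, without advancing time (a new reading comes with each control period).
- vision.get_image(name): name is "scene" or "top" or "wrist"; returns a dict with "color" (400x640x3 uint8, blue, green, red), "fx", "fy", "cx", "cy" (pixels), "k1" (the pictures are not rectified: a ray, as slopes to the right and down, at radius r is drawn at 1 + k1 r^2 times it, then the intrinsics apply), "extrinsics" (4x4, takes a point from world to camera coordinates). Camera axes: x right, y down, z forward; pixel columns grow to the right and rows downward; lengths in m; the calibration is good to about 2 mm. A picture is of the moment at which its call begins. There is no depth.
- ctrl.close_job(): hands the job in; it is judged then, once.
Trained networks look in the newest picture that a camera, given by its name, has taken for a name from the list of things; names that differ only in an ending like _2 or _b are one class to them, and where a whole thing is asked for, a point or a joint stands for the part that bears it (a point fixed in the world has none). Each returns a list of dicts, best first, with "conf" (0 to 1); they miss things now and then, are a little off and sometimes report something else, mostly with a low value. They report only what shows in the picture. A call takes as long as a camera call. They do not tell look-alikes from the thing itself.
- vision.spot_in(camera, thing): "bbox" ([left, top, right, bottom] in pixels, round what is visible of it).
The state is a dict: "time": time; "joint_positions": joint angles; "qd": joint speeds; "joint_torque": joint torques, N m; "position": TCP position; "tool_rot": TCP orientation; "ft_force": force on the tool from outside, world axes, zero at the start; "torque": the same for the moment, N m; "grip_width": opening from 0.0 (shut) to 1.0 (fully open); "grip_force": force on a finger pad.
Only numpy, scipy, OpenCV 4.12 (cv2) and the standard library are available. Lean on these libraries where they do the work, as an engineer would, in place of code of your own. Each camera call takes 0.05 s, during which the arm holds its last target. There are 200 camera calls.

## Working session

There is one attempt and no reset: what is moved stays moved. The work goes in short steps, Python scripts to look and compute and a tool call to move; the robot and the scene stay as the last step left them, time stands still between calls to the robot, and variables do not carry over. Pictures are saved under pics/ and viewed, at most 12 in all, crops included, and the job is handed in when it is done.

Besides the shell and the picture viewer there is one more tool, called after ">>>" as name(argument=value, ...), one argument or row to a line, values as JSON. jog_arm: Moves the arm, as the interface text tells. Its arguments: {"type":"object","properties":{"increments":{"type":"array"},"grip_force":{"type":"number"}},"required":["increments"]}

```bash
mkdir -p pics; ls
cat > h.py <<'E'
import numpy as np,cv2
from bench import ctrl,vision
from scipy.spatial.transform import Rotation as R
def img(n,save=None):
    d=vision.get_image(n)
    if save: cv2.imwrite('pics/'+save,d['color'])
    return d
def ray(d,u,v):
    xd,yd=(u-d['cx'])/d['fx'],(v-d['cy'])/d['fy']
    x,y=xd,yd
    for _ in range(20):
        f=1+d['k1']*(x*x+y*y); x,y=xd/f,yd/f
    E=np.array(d['extrinsics']); return -E[:3,:3].T@E[:3,3],E[:3,:3].T@np.array([x,y,1])
def at(d,u,v,z):
    o,r=ray(d,u,v); return o+r*(z-o[2])/r[2]
def px(d,p):
    E=np.array(d['extrinsics']); q=E[:3,:3]@p+E[:3,3]; x,y=q[:2]/q[2]; f=1+d['k1']*(x*x+y*y)
    return np.array([d['fx']*x*f+d['cx'],d['fy']*y*f+d['cy']])
E
python3 - <<'E'
from h import *
for n in('top','scene'):
    d=img(n,n+'0.png'); print(n,d['fx'],d['k1'],ray(d,320,200))
    for t in('knob_grip','carriage','index','pin','mark','tab_rib','plug_gauge'):
        print(t,[(np.round(b['bbox']).tolist(),round(b['conf'],2)) for b in vision.spot_in(n,t)][:4])
s=ctrl.get_state();print(s['time'],s['position'],s['tool_rot'])
E
```

```text
pics
top 396.9377008176991 -0.004711314795999005 (array([ 0.3862891 , -0.02959502,  1.00164423]), array([ 0.16749056, -0.00753756, -0.98584817]))
knob_grip [([296.0, 188.0, 314.0, 211.0], 0.76)]
carriage [([282.0, 147.0, 319.0, 181.0], 0.6)]
index [([286.0, 149.0, 320.0, 183.0], 0.75)]
pin [([273.0, 175.0, 337.0, 190.0], 0.71), ([286.0, 147.0, 321.0, 182.0], 0.53)]
mark []
tab_rib [([179.0, 194.0, 198.0, 220.0], 0.75), ([174.0, 265.0, 202.0, 296.0], 0.59), ([295.0, 189.0, 313.0, 209.0], 0.44)]
plug_gauge [([180.0, 115.0, 204.0, 136.0], 0.8)]
scene 375.703586174994 0.01482284029961006 (array([ 0.81541585, -0.49314031,  0.70846905]), array([-0.34554101,  0.54976734, -0.76050976]))
knob_grip [([324.0, 189.0, 346.0, 208.0], 0.56)]
carriage [([353.0, 203.0, 391.0, 238.0], 0.92)]
index []
pin [([341.0, 194.0, 371.0, 244.0], 0.57), ([370.0, 123.0, 398.0, 141.0], 0.38)]
mark [([404.0, 222.0, 414.0, 228.0], 0.51)]
tab_rib [([316.0, 100.0, 339.0, 122.0], 0.67), ([369.0, 121.0, 399.0, 138.0], 0.55)]
plug_gauge [([447.0, 145.0, 467.0, 181.0], 0.88)]
0.8 [ 0.25600006 -0.59751492  0.22262734] [3.07727487e+00 6.31542792e-01 2.80932575e-05]
```

Run:
```python
import cv2
a=cv2.imread('pics/top0.png')[90:310,150:450];b=cv2.imread('pics/scene0.png')[80:280,270:490]
cv2.imwrite('pics/a.png',cv2.resize(a,None,fx=2.66,fy=2.66,interpolation=2))
cv2.imwrite('pics/b.png',cv2.resize(b,None,fx=3,fy=3,interpolation=2))
```

```text
(no output)
```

View pics/a.png

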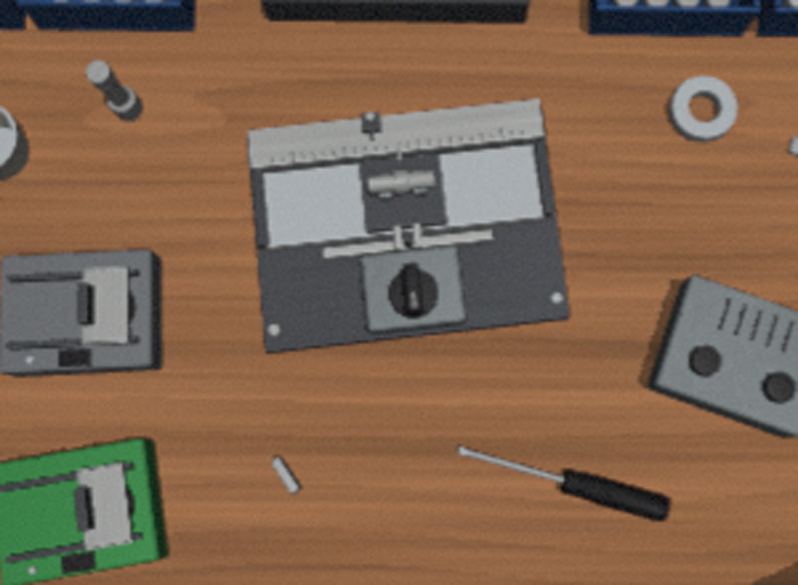

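View pics/b.png

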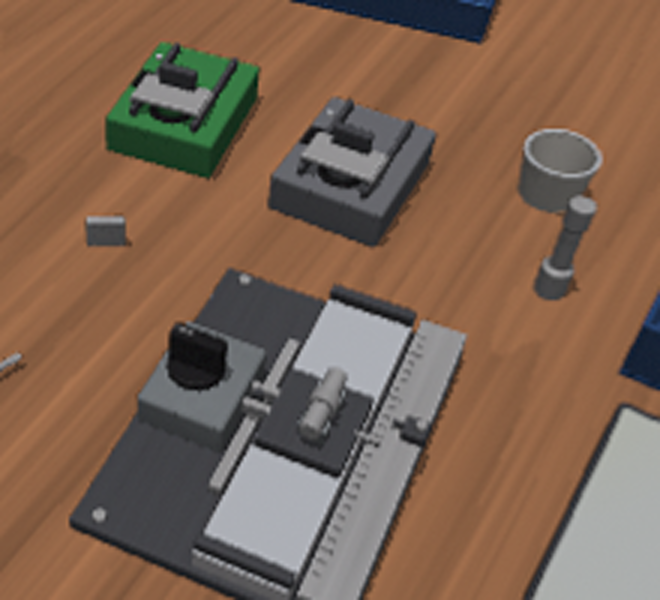

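The top crop shows the stage yawed slightly anticlockwise. The knob is at crop (411,290), the rider point at (371,138), and the index at (400,155), to its right, so past the mark. The grey console with its tab rib at (85,303) is on the left, with the green look-alike below it. The scene crop agrees.

Run:
```python
from h import *
d=img('top'); f=lambda u,v,z:np.round(at(d,150+u/2.66,90+v/2.66,z),4)
print('mark',f(371,138,.044),'idx',f(400,155,.044),'knob',f(411,273,.085),f(414,312,.085),'net',at(d,305,199,.08))
print('edge',f(265,352,.01),f(568,318,.01),'tab',f(85,303,.082),'net',at(d,188.5,207,.075),'plug',f(110,90,.05))
print('console edges',f(2,374,.042),f(160,367,.042),f(150,250,.042))
s=ctrl.get_state();T=R.from_rotvec(s['tool_rot']).as_matrix();print(T.round(3))
w=img('wrist');E=np.array(w['extrinsics']);o,r=ray(w,320,200);print(w['fx'],'cam in tool',T.T@(o-s['position']),T.T@r, (T.T@E[:3,:3].T).round(3))
K=np.append(at(d,305,199,.08)[:2],.06); print('delta mm',1000*T.T@(K-s['position']))
```

```text
mark [0.6962 0.0406 0.044 ] idx [0.6798 0.0131 0.044 ] knob [ 5.593e-01 -1.000e-04  8.500e-02] [ 0.5245 -0.0032  0.085 ] net [ 0.54497054 -0.00129126  0.08      ]
edge [0.4965 0.1389 0.01  ] [ 0.5312 -0.1473  0.01  ] tab [0.5306 0.2866 0.082 ] net [0.52444036 0.27312924 0.075     ] plug [0.7391 0.2872 0.05  ]
console edges [0.471  0.3715 0.042 ] [0.4785 0.2284 0.042 ] [0.5871 0.2434 0.042 ]
[[ 0.919  0.394 -0.   ]
 [ 0.394 -0.919 -0.   ]
 [-0.     0.    -1.   ]]
280.15099337012117 cam in tool [ 0.07321209 -0.0014771  -0.1621529 ] [-0.26814767 -0.01029477  0.96339419] [[ 0.001 -0.964 -0.266]
 [ 1.     0.001  0.001]
 [-0.001 -0.266  0.964]]
delta mm [ 500.46655922 -434.19499905  162.51893949]
```

>>> jog_arm(
  increments=[
    {"tx": 500,"ty": -434,"tz": 70,"wz": 0.285,"gripper": 1},
    {"tx": 500,"ty": -434,"tz": 70,"wz": 0.285,"gripper": 1},
    {"tx": 500,"ty": -434,"tz": 70,"wz": 0.285,"gripper": 1},
    {"tx": 500,"ty": -434,"tz": 70,"wz": 0.285,"gripper": 1},
    {"tx": 500,"ty": -434,"tz": 70,"wz": 0.285,"gripper": 1},
  ],
)

```text
validation failed for argument at $.in...
```

```bash
cat >> h.py <<'E'
def delta(p,yaw):
    s=ctrl.get_state();T=R.from_rotvec(s['tool_rot']).as_matrix();y=np.arctan2(T[1,0],T[0,0])
    print('t',s['time'],'pos',s['position'].round(4) if hasattr(s['position'],'round') else s['position'],'yaw',round(y,4),'tilt',T[:,2].round(4),'q7',s['joint_positions'][6],'d',(1000*T.T@(np.array(p)-s['position'])).round(1),'wz',round(y-yaw,4),'F',np.round(s['ft_force'],2),'grip',s['grip_width'],s['grip_force'])
E
python3 -c "
from h import *
delta([.543,-.0015,.15],.12)"
```

```text
t 0.9 pos [ 0.256  -0.5975  0.2226] yaw 0.4048 tilt [-0.e+00 -1.e-04 -1.e+00] q7 -0.056897442389183345 d [ 498.6 -434.8   72.5] wz 0.2848 F [0.38 0.25 0.25] grip 1.0023475460830837 0.0
```

>>> jog_arm(
  increments=[
    {"tx": 500,"ty": -434,"tz": 70,"wx": 0,"wy": 0,"wz": 0.285,"gripper": 1},
    {"tx": 500,"ty": -434,"tz": 70,"wx": 0,"wy": 0,"wz": 0.285,"gripper": 1},
    {"tx": 500,"ty": -434,"tz": 70,"wx": 0,"wy": 0,"wz": 0.285,"gripper": 1},
    {"tx": 500,"ty": -434,"tz": 70,"wx": 0,"wy": 0,"wz": 0.285,"gripper": 1},
    {"tx": 500,"ty": -434,"tz": 70,"wx": 0,"wy": 0,"wz": 0.285,"gripper": 1},
  ],
)

```text
time: 1.32
position: [0.3469, -0.4092, 0.2006]
tool_rot: [3.135, 0.187, 0.0]
ft_force: [0.9, -0.3, -0.2]
grip_width: 1.004
grip_force: 0.0
```

>>> jog_arm(
  increments=[
    {"tx": 243,"ty": -382,"tz": 50,"wx": 0,"wy": 0,"wz": 0,"gripper": 1},
    {"tx": 243,"ty": -382,"tz": 50,"wx": 0,"wy": 0,"wz": 0,"gripper": 1},
    {"tx": 243,"ty": -382,"tz": 50,"wx": 0,"wy": 0,"wz": 0,"gripper": 1},
    {"tx": 243,"ty": -382,"tz": 50,"wx": 0,"wy": 0,"wz": 0,"gripper": 1},
    {"tx": 243,"ty": -382,"tz": 50,"wx": 0,"wy": 0,"wz": 0,"gripper": 1},
  ],
)

```text
time: 1.73
position: [0.4363, -0.2225, 0.178]
tool_rot: [3.135, 0.188, 0.001]
ft_force: [1.0, -0.2, 0.2]
grip_width: 1.001
grip_force: 0.0
```

>>> jog_arm(
  increments=[
    {"tx": 132,"ty": -207,"tz": 25,"wx": 0,"wy": 0,"wz": 0,"gripper": 1},
    {"tx": 132,"ty": -207,"tz": 25,"wx": 0,"wy": 0,"wz": 0,"gripper": 1},
    {"tx": 132,"ty": -207,"tz": 25,"wx": 0,"wy": 0,"wz": 0,"gripper": 1},
    {"tx": 132,"ty": -207,"tz": 25,"wx": 0,"wy": 0,"wz": 0,"gripper": 1},
    {"tx": 132,"ty": -207,"tz": 25,"wx": 0,"wy": 0,"wz": 0,"gripper": 1},
  ],
)

```text
time: 2.15
position: [0.5262, -0.0357, 0.157]
tool_rot: [3.135, 0.188, 0.002]
ft_force: [-0.0, -0.7, 0.1]
grip_width: 1.0
grip_force: 0.0
```

Run:
```python
from h import *
delta([.543,-.0015,.15],.12)
d=img('wrist','w1.png')
for t in('knob_grip','carriage','index','pin','mark'):
    print(t,[(np.round(b['bbox'],1).tolist(),round(b['conf'],2)) for b in vision.spot_in('wrist',t)][:4])
```

```text
t 2.15 pos [ 0.5262 -0.0357  0.157 ] yaw 0.1195 tilt [ 1.1e-03 -7.0e-04 -1.0e+00] q7 -1.4954802596512078 d [ 20.8 -32.    7. ] wz -0.0005 F [-0.01 -0.66  0.12] grip 1.0004776524004126 0.0
knob_grip [([266.8, 149.3, 312.7, 206.9], 0.69)]
carriage [([247.3, 2.0, 332.8, 127.7], 0.63)]
index [([245.3, 1.1, 330.0, 128.0], 0.96)]
pin [([210.6, 111.3, 369.0, 125.8], 0.92)]
mark []
```

View pics/w1.png

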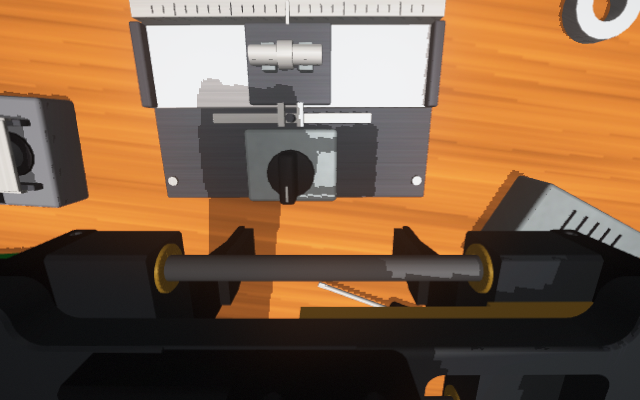

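The wrist view shows the knob disc centred near (290,173), the stage edges square with the image (so the yaw of 0.12 is right), and the index finger at (288,20). The rider is out of view.

Run:
```python
from h import *
d=img('wrist')
print('disc',at(d,290,173,.055),'idx',at(d,288,21,.044))
a,b=at(d,168,196,.01),at(d,425,196,.01);print('edge',a,b,np.arctan2((b-a)[0],-(b-a)[1]))
a,b=at(d,135,17,.044),at(d,443,16,.044);print(np.arctan2((b-a)[0],-(b-a)[1]))
k=at(d,290,173,.055);delta([k[0],k[1],.06],.12)
```

```text
disc [ 0.54716685 -0.00333828  0.055     ] idx [0.67770742 0.01116254 0.044     ]
edge [0.49574793 0.13685743 0.01      ] [ 0.53041814 -0.15422577  0.01      ] 0.11854904311717435
0.1215922725219138
t 2.5 pos [ 0.5251 -0.0394  0.1567] yaw 0.1171 tilt [-2.e-04 -1.e-03 -1.e+00] q7 -1.490385841293853 d [ 26.1 -33.4  96.6] wz -0.0029 F [-0.46  0.29  0.93] grip 1.0025969144904363 0.0
```

>>> jog_arm(
  increments=[
    {"tx": 25,"ty": -33,"tz": 0,"wx": 0,"wy": 0,"wz": 0,"gripper": 0.6},
    {"tx": 25,"ty": -33,"tz": 10,"wx": 0,"wy": 0,"wz": 0,"gripper": 0.6},
    {"tx": 25,"ty": -33,"tz": 45,"wx": 0,"wy": 0,"wz": 0,"gripper": 0.6},
    {"tx": 25,"ty": -33,"tz": 45,"wx": 0,"wy": 0,"wz": 0,"gripper": 0.6},
    {"tx": 25,"ty": -33,"tz": 45,"wx": 0,"wy": 0,"wz": 0,"gripper": 0.6},
  ],
)

```text
time: 2.92
position: [0.5446, -0.0034, 0.1104]
tool_rot: [-3.136, -0.185, 0.007]
ft_force: [-0.2, -1.4, -0.2]
grip_width: 0.706
grip_force: 0.0
```

Run:
```python
from h import *
delta([.546,-.003,.06],.12)
d=img('wrist','w2.png')
for t in('knob_grip','index','pin','mark'):
    print(t,[(np.round(b['bbox'],1).tolist(),round(b['conf'],2)) for b in vision.spot_in('wrist',t)][:4])
```

```text
t 2.9167 pos [ 0.5446 -0.0034  0.1104] yaw 0.1176 tilt [-4.2e-03 -2.0e-04 -1.0e+00] q7 -1.6025523916656985 d [ 1.6 -0.2 50.4] wz -0.0024 F [-0.18 -1.44 -0.2 ] grip 0.706462040457449 0.0
knob_grip [([293.1, 179.6, 352.0, 252.3], 0.98)]
index [([270.8, 7.5, 372.4, 152.9], 0.63)]
pin [([226.4, 137.4, 411.3, 152.4], 0.77)]
mark [([230.7, 135.2, 413.8, 153.0], 0.18)]
```

View pics/w2.png

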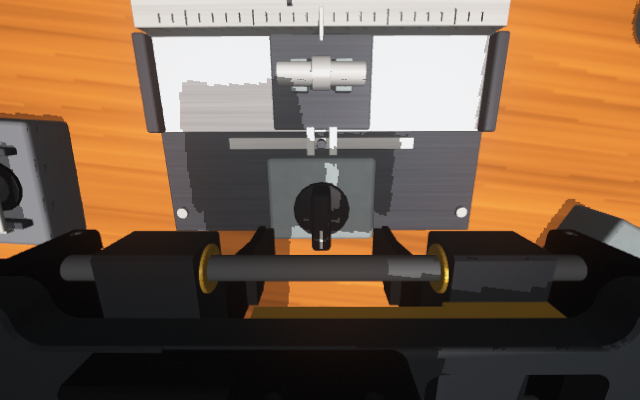

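The picture shows the rider point tip at about (290,3), the index at u≈321, the pin at (321,143) between the tines at 311 and 333, and the knob bar centred between the fingers at u≈321.

Run:
```python
from h import *
d=img('wrist'); k=vision.spot_in('wrist','knob_grip')[0]['bbox']
c,s=np.cos(.12),np.sin(.12)
m,i=at(d,290,3,.044),at(d,321,9,.044);w=i-m;print('stage dx,dy',c*w[0]+s*w[1],-s*w[0]+c*w[1],m,i)
b=at(d,321,205,.055);print('disc',b,k); delta([.546,-.003,.06],.12)
```

```text
stage dx,dy -0.0038073067633831196 -0.0223475858324808 [0.69922726 0.04132307 0.044     ] [0.69812261 0.01868041 0.044     ]
disc [0.55433844 0.00161893 0.055     ] [296.9, 182.9, 350.1, 253.3]
t 3.2667 pos [ 0.5471 -0.002   0.1128] yaw 0.1193 tilt [ 2.e-03 -5.e-04 -1.e+00] q7 -1.6031180991842338 d [-1.3  0.8 52.8] wz -0.0007 F [ 0.21 -0.76 -0.17] grip 0.603445547063096 0.0
```

>>> jog_arm(
  increments=[
    {"tx": 1,"ty": 0,"tz": 25,"wx": 0,"wy": 0,"wz": 0,"gripper": 0.6},
    {"tx": 1,"ty": 0,"tz": 49,"wx": 0,"wy": 0,"wz": 0,"gripper": 0.6},
    {"tx": 1,"ty": 0,"tz": 49,"wx": 0,"wy": 0,"wz": 0,"gripper": 0.4},
    {"tx": 1,"ty": 0,"tz": 49,"wx": 0,"wy": 0,"wz": 0,"gripper": 0.2},
    {"tx": 1,"ty": 0,"tz": 49,"wx": 0,"wy": 0,"wz": 0,"gripper": 0},
  ],
  grip_force=15,
)

```text
time: 3.68
position: [0.5482, -0.0015, 0.0639]
tool_rot: [3.136, 0.188, 0.002]
ft_force: [0.3, 0.2, 0.0]
grip_width: 0.456
grip_force: 0.0
```

>>> jog_arm(
  increments=[
    {"tx": 0,"ty": 0,"tz": 0,"wx": 0,"wy": 0,"wz": 0,"gripper": 0},
    {"tx": 0,"ty": 0,"tz": 0,"wx": 0,"wy": 0,"wz": 0,"gripper": 0},
    {"tx": 0,"ty": 0,"tz": 0,"wx": 0,"wy": 0,"wz": 0,"gripper": 0},
    {"tx": 0,"ty": 0,"tz": 0,"wx": 0,"wy": 0,"wz": 0,"gripper": 0},
    {"tx": 0,"ty": 0,"tz": 0,"wx": 0,"wy": 0,"wz": 0,"gripper": 0},
  ],
  grip_force=25,
)

```text
time: 4.1
position: [0.5479, -0.0012, 0.0635]
tool_rot: [-3.136, -0.189, -0.002]
ft_force: [-0.4, 0.4, 3.4]
grip_width: 0.154
grip_force: 25.0
```

Run:
```python
from h import *
delta([.546,-.003,.06],.12)
```

```text
t 4.1 pos [ 0.5479 -0.0012  0.0635] yaw 0.1201 tilt [ 1.2e-03  1.0e-04 -1.0e+00] q7 -1.6345023966185155 d [-2.1  1.6  3.5] wz 0.0001 F [-0.44  0.37  3.35] grip 0.15449506322039316 25.00056634322391
```

>>> jog_arm(
  increments=[
    {"tx": 0,"ty": 0,"tz": 0,"wx": 0,"wy": 0,"wz": -0.12,"gripper": 0},
    {"tx": 0,"ty": 0,"tz": 0,"wx": 0,"wy": 0,"wz": -0.24,"gripper": 0},
    {"tx": 0,"ty": 0,"tz": 0,"wx": 0,"wy": 0,"wz": -0.36,"gripper": 0},
    {"tx": 0,"ty": 0,"tz": 0,"wx": 0,"wy": 0,"wz": -0.48,"gripper": 0},
    {"tx": 0,"ty": 0,"tz": 0,"wx": 0,"wy": 0,"wz": -0.6,"gripper": 0},
  ],
  grip_force=25,
)

```text
time: 4.52
position: [0.5478, -0.001, 0.0635]
tool_rot: [-2.937, -1.115, -0.001]
ft_force: [-0.5, 0.9, 4.8]
grip_width: 0.162
grip_force: 25.0
```

Run:
```python
from h import *
delta([.546,-.003,.06],.12);print(ctrl.get_state()['torque'])
d=img('wrist','w3.png')
```

```text
t 4.5167 pos [ 0.5478 -0.001   0.0635] yaw 0.7257 tilt [ 9.e-04  4.e-04 -1.e+00] q7 -1.0566582226499597 d [-2.7  0.3  3.5] wz 0.6057 F [-0.5   0.93  4.84] grip 0.16164927423779052 24.999888761085458
[ 0.27021881  0.24805812 -0.11863148]
```

View pics/w3.png

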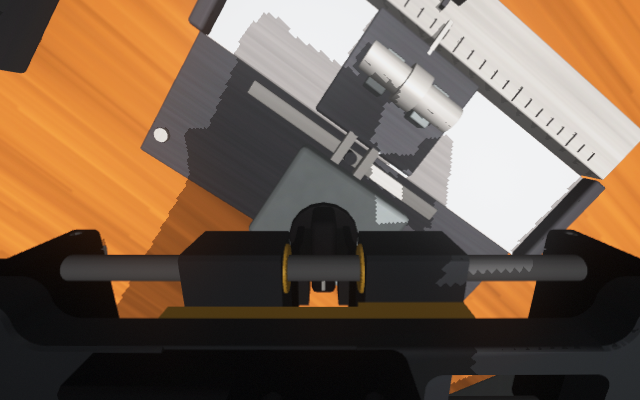

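The knob turns with the fingers. The rider's point tip is near (440,9), the index tip is near (448,23), and the pin at (350,152) is against the left tine. I'll go on to about -1.44.

>>> jog_arm(
  increments=[
    {"tx": 0,"ty": 0,"tz": 0,"wx": 0,"wy": 0,"wz": -0.12,"gripper": 0},
    {"tx": 0,"ty": 0,"tz": 0,"wx": 0,"wy": 0,"wz": -0.24,"gripper": 0},
    {"tx": 0,"ty": 0,"tz": 0,"wx": 0,"wy": 0,"wz": -0.36,"gripper": 0},
    {"tx": 0,"ty": 0,"tz": 0,"wx": 0,"wy": 0,"wz": -0.48,"gripper": 0},
    {"tx": 0,"ty": 0,"tz": 0,"wx": 0,"wy": 0,"wz": -0.6,"gripper": 0},
  ],
  grip_force=25,
)

```text
time: 4.98
position: [0.5475, -0.0008, 0.0634]
tool_rot: [-2.479, -1.93, -0.001]
ft_force: [-1.6, 2.9, 6.5]
grip_width: 0.162
grip_force: 25.0
```

>>> jog_arm(
  increments=[
    {"tx": 0,"ty": 0,"tz": 0,"wx": 0,"wy": 0,"wz": -0.12,"gripper": 0},
    {"tx": 0,"ty": 0,"tz": 0,"wx": 0,"wy": 0,"wz": -0.24,"gripper": 0},
    {"tx": 0,"ty": 0,"tz": 0,"wx": 0,"wy": 0,"wz": -0.26,"gripper": 0},
    {"tx": 0,"ty": 0,"tz": 0,"wx": 0,"wy": 0,"wz": -0.26,"gripper": 0},
    {"tx": 0,"ty": 0,"tz": 0,"wx": 0,"wy": 0,"wz": -0.26,"gripper": 0},
  ],
  grip_force=25,
)

```text
time: 5.4
position: [0.5474, -0.0007, 0.0634]
tool_rot: [-2.214, -2.229, -0.001]
ft_force: [-2.6, 1.7, 6.0]
grip_width: 0.159
grip_force: 25.0
```

Run:
```python
from h import *
delta([.546,-.003,.06],.12)
for n in('top','scene','wrist'):
    d=img(n,n+'4.png')
a=cv2.imread('pics/top4.png')[125:195,255:345];b=cv2.imread('pics/scene4.png')[180:260,320:430];c=cv2.imread('pics/wrist4.png')[0:300,240:640]
o=np.zeros((590,800,3),np.uint8)
def put(i,x,y,w,h): o[y:y+h,x:x+w]=cv2.resize(i,(w,h),interpolation=2)
put(a,0,0,380,296);put(b,390,0,407,296);put(c,0,300,386,290)
cv2.imwrite('pics/c4.png',o)
```

```text
t 5.4 pos [ 0.5474 -0.0007  0.0634] yaw 1.5776 tilt [-1.e-04  6.e-04 -1.e+00] q7 -0.2527694137868734 d [-2.3 -1.4  3.4] wz 1.4576 F [-2.57  1.69  6.04] grip 0.15910132490049234 25.000856710248627
```

View pics/c4.png

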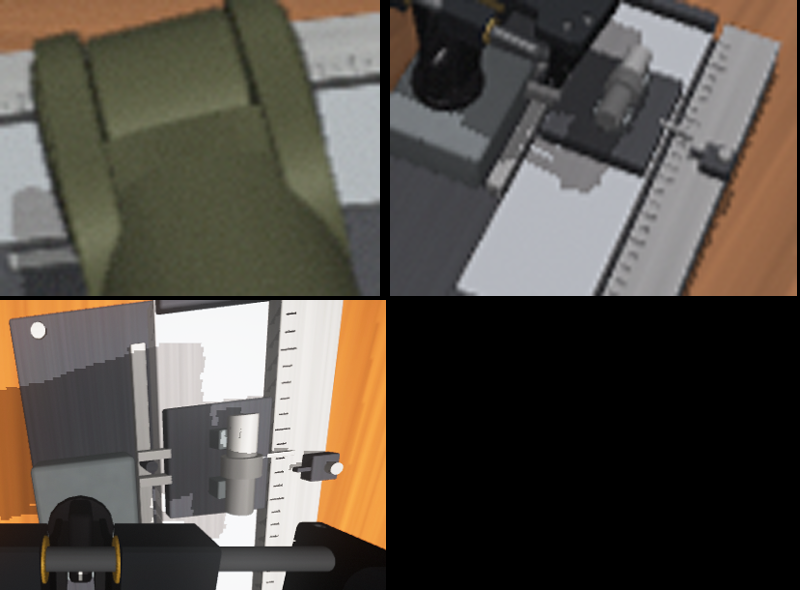

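The wrist crop shows the index tip at about pixel (543,156) and the rider tip at about (545,174), with the index now on the left (short) side. I'll measure it finely.

Run:
```python
from h import *
d=img('wrist'); g=cv2.cvtColor(d['color'],cv2.COLOR_BGR2GRAY)
print('cols',list(range(524,564,2)))
for v in range(146,186): print(v,g[v,524:564:2].tolist())
c,s=np.cos(.12),np.sin(.12)
m,i=at(d,546,174,.044),at(d,542,156.5,.044);w=i-m;print('dx,dy',c*w[0]+s*w[1],-s*w[0]+c*w[1],m,i)
```

```text
cols [524, 526, 528, 530, 532, 534, 536, 538, 540, 542, 544, 546, 548, 550, 552, 554, 556, 558, 560, 562]
146 [235, 232, 235, 235, 236, 232, 234, 234, 236, 235, 233, 237, 238, 237, 236, 235, 231, 230, 232, 235]
147 [235, 233, 235, 235, 234, 230, 150, 234, 235, 235, 233, 238, 237, 237, 235, 234, 230, 231, 232, 235]
148 [235, 234, 145, 152, 105, 73, 156, 234, 236, 235, 234, 238, 237, 237, 235, 234, 230, 231, 233, 235]
149 [235, 190, 58, 99, 146, 192, 233, 234, 235, 235, 234, 238, 237, 237, 235, 234, 230, 231, 233, 235]
150 [235, 233, 234, 233, 235, 232, 234, 234, 236, 235, 234, 238, 237, 238, 235, 233, 230, 231, 233, 235]
151 [234, 233, 235, 234, 236, 233, 235, 234, 236, 235, 234, 238, 237, 238, 235, 233, 230, 231, 233, 235]
152 [234, 233, 235, 234, 236, 233, 234, 233, 237, 235, 234, 238, 237, 237, 235, 233, 231, 231, 233, 235]
153 [164, 156, 159, 160, 161, 157, 160, 170, 237, 234, 234, 238, 237, 237, 235, 233, 231, 231, 234, 235]
154 [163, 156, 158, 158, 158, 154, 157, 233, 236, 234, 235, 237, 237, 237, 235, 233, 230, 231, 234, 235]
155 [163, 156, 158, 157, 157, 154, 138, 166, 165, 13
[... 2466 characters left out ...]
 236, 236, 234, 235, 235, 237, 235, 236, 239, 238, 237, 230, 44, 44, 44, 43, 45, 70]
181 [235, 236, 236, 236, 234, 236, 235, 237, 234, 236, 238, 238, 237, 230, 44, 44, 44, 44, 44, 71]
182 [235, 237, 236, 235, 234, 235, 235, 237, 234, 236, 239, 238, 236, 230, 44, 44, 43, 44, 43, 74]
183 [235, 237, 236, 235, 234, 235, 235, 237, 234, 237, 239, 238, 236, 227, 45, 43, 43, 44, 44, 76]
184 [235, 237, 236, 235, 234, 235, 235, 237, 234, 237, 238, 238, 236, 228, 63, 47, 43, 45, 44, 70]
185 [235, 237, 236, 235, 234, 235, 235, 236, 235, 237, 238, 238, 236, 235, 181, 99, 63, 44, 40, 83]
dx,dy -0.0037208510820057384 0.011963781977664541 [0.69386373 0.04170919 0.044     ] [0.68873742 0.05314151 0.044     ]
```

Index is about +11.6 mm (short), so step 1 is met. Now clockwise: 4 mm of play plus 11.6 mm is about 0.62 rad. I'll go 0.54 first, then measure.

>>> jog_arm(
  increments=[
    {"tx": 0,"ty": 0,"tz": 0,"wx": 0,"wy": 0,"wz": 0.12,"gripper": 0},
    {"tx": 0,"ty": 0,"tz": 0,"wx": 0,"wy": 0,"wz": 0.24,"gripper": 0},
    {"tx": 0,"ty": 0,"tz": 0,"wx": 0,"wy": 0,"wz": 0.36,"gripper": 0},
    {"tx": 0,"ty": 0,"tz": 0,"wx": 0,"wy": 0,"wz": 0.46,"gripper": 0},
    {"tx": 0,"ty": 0,"tz": 0,"wx": 0,"wy": 0,"wz": 0.54,"gripper": 0},
  ],
  grip_force=25,
)

```text
time: 6.02
position: [0.5476, -0.0008, 0.0634]
tool_rot: [2.732, 1.551, 0.001]
ft_force: [-1.0, 1.4, 5.4]
grip_width: 0.159
grip_force: 25.0
```

Run:
```python
from h import *
import time
delta([.546,-.003,.06],.12)
d=img('wrist');d=img('wrist','w5.png')
delta([.546,-.003,.06],.12)
# project predicted mark pixel
m=np.array([.6945,.0412,.044]);p=px(d,m);print(p)
# rectify to stage frame patch: 0.2mm/px, x right = stage -y, up = stage +x
c,s=np.cos(.12),np.sin(.12)
X,Y=np.meshgrid(np.arange(-400,400)*.0001,np.arange(-300,300)*.0001)
M=np.zeros((600,800,2),np.float32)
P=np.array([px(d,np.array([m[0]-y*c+x*s,m[1]-y*s-x*c,.044])) for x,y in zip(X.ravel(),Y.ravel())],np.float32).reshape(600,800,2)
cv2.imwrite('pics/r5.png',cv2.remap(d['color'],P[...,0],P[...,1],cv2.INTER_CUBIC))
```

```text
t 6.0167 pos [ 0.5476 -0.0008  0.0634] yaw 1.033 tilt [ 6.e-04  3.e-04 -1.e+00] q7 -0.7650434463857806 d [-2.7 -0.3  3.4] wz 0.913 F [-1.01  1.37  5.36] grip 0.15938693694769424 24.997903344483348
t 6.1167 pos [ 0.5476 -0.0008  0.0634] yaw 1.0368 tilt [ 6.e-04  2.e-04 -1.e+00] q7 -0.761375128656902 d [-2.7 -0.3  3.4] wz 0.9168 F [-1.55  2.06  5.22] grip 0.1606964601120667 25.001942303788383
[500.66494986  56.40439203]
```

View pics/r5.png

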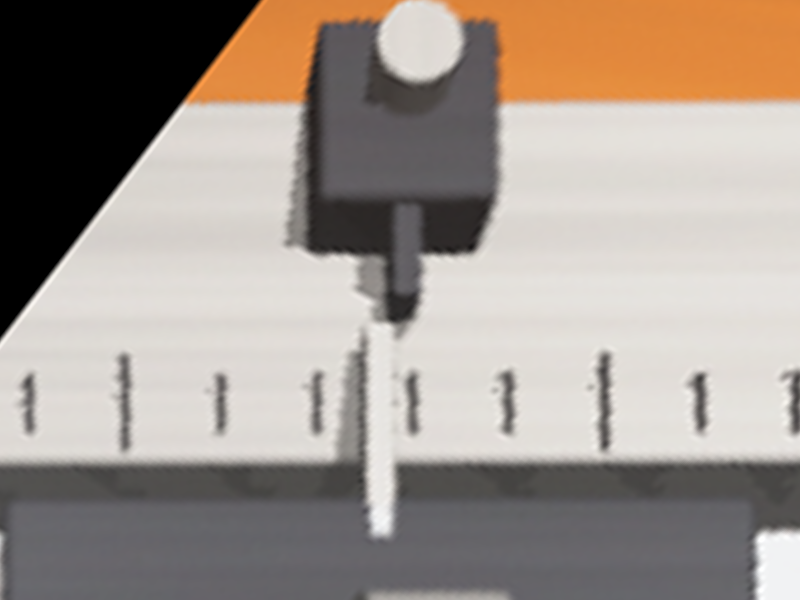

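The patch is rectified at 0.1 mm/px. The index is centred at u≈381 and the rider point at u≈405, leaving 2.4 mm, so I turn another 0.095 rad clockwise.

>>> jog_arm(
  increments=[
    {"tx": 0,"ty": 0,"tz": 0,"wx": 0,"wy": 0,"wz": 0.05,"gripper": 0},
    {"tx": 0,"ty": 0,"tz": 0,"wx": 0,"wy": 0,"wz": 0.095,"gripper": 0},
    {"tx": 0,"ty": 0,"tz": 0,"wx": 0,"wy": 0,"wz": 0.095,"gripper": 0},
    {"tx": 0,"ty": 0,"tz": 0,"wx": 0,"wy": 0,"wz": 0.095,"gripper": 0},
    {"tx": 0,"ty": 0,"tz": 0,"wx": 0,"wy": 0,"wz": 0.095,"gripper": 0},
  ],
  grip_force=25,
)

```text
time: 6.53
position: [0.5477, -0.0009, 0.0634]
tool_rot: [-2.798, -1.429, -0.001]
ft_force: [-2.0, 1.7, 5.5]
grip_width: 0.157
grip_force: 25.0
```

```bash
cat >> h.py <<'E'
def rect(save):
    d=img('wrist',save+'raw.png'); m=np.array([.6945,.0412,.044]); c,s=np.cos(.12),np.sin(.12)
    X,Y=np.meshgrid(np.arange(-400,400)*.0001,np.arange(-300,300)*.0001)
    P=np.array([px(d,np.array([m[0]-y*c+x*s,m[1]-y*s-x*c,.044])) for x,y in zip(X.ravel(),Y.ravel())],np.float32).reshape(600,800,2)
    r=cv2.remap(d['color'],P[...,0],P[...,1],cv2.INTER_CUBIC); cv2.imwrite('pics/'+save+'.png',r); return r
E
python3 - <<'E'
from h import *
delta([.546,-.003,.06],.12)
r=cv2.cvtColor(rect('r6'),cv2.COLOR_BGR2GRAY)
print(list(range(350,450,5)))
for v in(230,260,275,285,295,300,310,320,330,335,345,480,500,520): print(v,r[v,350:450:5].tolist())
E
```

```text
t 6.5333 pos [ 0.5477 -0.0009  0.0634] yaw 0.9442 tilt [ 6.e-04  4.e-04 -1.e+00] q7 -0.8489440040494468 d [-2.7 -0.1  3.4] wz 0.8242 F [-2.01  1.68  5.55] grip 0.1568844691351877 25.000768068130128
[350, 355, 360, 365, 370, 375, 380, 385, 390, 395, 400, 405, 410, 415, 420, 425, 430, 435, 440, 445]
230 [46, 45, 45, 43, 44, 44, 43, 43, 49, 76, 98, 97, 96, 94, 75, 49, 44, 45, 45, 45]
260 [218, 218, 173, 135, 136, 142, 135, 99, 59, 80, 99, 99, 98, 96, 123, 199, 225, 221, 222, 224]
275 [224, 214, 179, 142, 143, 144, 142, 106, 61, 84, 99, 98, 98, 101, 144, 215, 228, 223, 222, 222]
285 [223, 200, 144, 143, 139, 143, 145, 108, 56, 82, 103, 99, 98, 99, 148, 209, 227, 223, 223, 222]
295 [223, 230, 221, 227, 219, 165, 139, 98, 43, 60, 70, 70, 68, 60, 129, 207, 224, 224, 223, 223]
300 [223, 223, 224, 225, 219, 171, 131, 96, 47, 42, 49, 46, 40, 64, 175, 218, 227, 225, 224, 224]
310 [221, 221, 221, 226, 218, 177, 134, 90, 49, 45, 47, 45, 35, 119, 202, 221, 222, 221, 222, 222]
320 [216, 216, 217, 219, 182, 137, 135, 111, 103, 102, 101, 106, 120, 165, 213, 217, 217, 217, 217, 217]
330 [219, 219, 220, 223, 217, 182, 149, 154, 207, 236, 227, 232, 230, 218, 219, 221, 221, 220, 220, 220]
335 [220, 220, 221, 221, 225, 228, 202, 165, 205, 227, 228, 227, 226, 219, 221, 223, 223, 222, 222, 222]
345 [221, 221, 222, 220, 217, 223, 184, 132, 184, 231, 227, 227, 226, 216, 218, 222, 222, 222, 222, 221]
480 [78, 80, 75, 69, 68, 70, 66, 98, 203, 236, 232, 234, 225, 172, 98, 74, 78, 78, 78, 78]
500 [86, 85, 85, 86, 86, 86, 82, 107, 201, 228, 237, 231, 232, 178, 107, 88, 87, 87, 87, 87]
520 [100, 100, 101, 100, 100, 101, 99, 99, 136, 162, 180, 164, 131, 106, 99, 100, 101, 101, 101, 100]
```

Index is at 402 and the mark at 406, 0.4 mm short. A small trim, then release and lift.

>>> jog_arm(
  increments=[
    {"tx": 0,"ty": 0,"tz": 0,"wx": 0,"wy": 0,"wz": 0.014,"gripper": 0},
    {"tx": 0,"ty": 0,"tz": 0,"wx": 0,"wy": 0,"wz": 0.014,"gripper": 0},
    {"tx": 0,"ty": 0,"tz": 0,"wx": 0,"wy": 0,"wz": 0.014,"gripper": 0.2},
    {"tx": 0,"ty": 0,"tz": 0,"wx": 0,"wy": 0,"wz": 0.014,"gripper": 0.5},
    {"tx": 0,"ty": 0,"tz": 0,"wx": 0,"wy": 0,"wz": 0.014,"gripper": 0.5},
  ],
)

```text
time: 7.0
position: [0.5472, -0.0021, 0.0623]
tool_rot: [2.808, 1.409, -0.001]
ft_force: [0.1, -0.1, 0.0]
grip_width: 0.274
grip_force: 0.0
```

>>> jog_arm(
  increments=[
    {"tx": 0,"ty": 0,"tz": 0,"wx": 0,"wy": 0,"wz": 0,"gripper": 0.5},
    {"tx": 0,"ty": 0,"tz": -20,"wx": 0,"wy": 0,"wz": 0,"gripper": 0.5},
    {"tx": 0,"ty": 0,"tz": -55,"wx": 0,"wy": 0,"wz": 0,"gripper": 0.5},
    {"tx": 0,"ty": 0,"tz": -60,"wx": 0,"wy": 0,"wz": 0,"gripper": 0.5},
    {"tx": 0,"ty": 0,"tz": -60,"wx": 0,"wy": 0,"wz": 0,"gripper": 0.5},
  ],
)

```text
time: 7.42
position: [0.5494, -0.0017, 0.1251]
tool_rot: [2.805, 1.408, 0.007]
ft_force: [0.3, 0.4, -0.0]
grip_width: 0.491
grip_force: 0.0
```

Run:
```python
from h import *
delta([.546,-.003,.06],.12)
r=cv2.cvtColor(rect('r7'),cv2.COLOR_BGR2GRAY)
print(list(range(350,450,5)))
for v in range(200,560,20): print(v,r[v,350:450:5].tolist())
for n in('top',):
  d=img(n,n+'7.png')
  for t in('tab_rib','button_top'):
    print(t,[(np.round(b['bbox'],1).tolist(),round(b['conf'],2)) for b in vision.spot_in(n,t)][:4])
```

```text
t 7.4167 pos [ 0.5494 -0.0017  0.1251] yaw 0.9304 tilt [ 5.1e-03 -9.0e-04 -1.0e+00] q7 -0.8177517762125964 d [-3.2 -2.3 65.1] wz 0.8104 F [ 0.27  0.44 -0.05] grip 0.4912409476231458 0.0
[350, 355, 360, 365, 370, 375, 380, 385, 390, 395, 400, 405, 410, 415, 420, 425, 430, 435, 440, 445]
200 [85, 87, 84, 86, 87, 85, 86, 85, 83, 86, 89, 90, 91, 90, 87, 83, 85, 85, 84, 84]
220 [56, 55, 55, 55, 55, 55, 54, 52, 64, 94, 110, 112, 112, 106, 89, 70, 57, 55, 56, 56]
240 [130, 133, 133, 113, 106, 107, 97, 80, 75, 91, 109, 112, 110, 109, 123, 137, 142, 134, 144, 151]
260 [234, 234, 214, 181, 156, 159, 149, 122, 92, 95, 110, 112, 110, 118, 169, 213, 233, 234, 233, 233]
280 [234, 232, 223, 202, 187, 198, 184, 137, 95, 94, 110, 114, 112, 115, 159, 210, 233, 236, 234, 235]
300 [233, 233, 233, 235, 233, 216, 174, 133, 92, 69, 64, 60, 65, 85, 141, 202, 229, 234, 233, 232]
320 [232, 232, 232, 233, 227, 214, 192, 185, 185, 176, 163, 162, 175, 199, 220, 234, 233, 233, 232, 232]
340 [232, 232, 233, 227, 215, 202, 196, 172, 191, 230, 240, 240, 238, 232, 229, 230, 232, 232, 232, 232]
360 [231, 231, 235, 229
[... 391 characters left out ...]
 232]
440 [228, 235, 232, 234, 225, 212, 173, 145, 192, 235, 242, 241, 240, 240, 229, 224, 232, 231, 229, 233]
460 [88, 84, 83, 80, 78, 78, 71, 89, 180, 239, 242, 242, 244, 233, 175, 93, 83, 80, 86, 84]
480 [88, 85, 81, 80, 85, 88, 75, 87, 170, 235, 243, 243, 246, 216, 157, 96, 83, 88, 89, 89]
500 [97, 98, 110, 122, 112, 99, 89, 100, 173, 233, 247, 245, 249, 226, 164, 109, 93, 98, 100, 99]
520 [115, 115, 116, 115, 115, 116, 112, 111, 141, 194, 241, 247, 237, 192, 131, 114, 114, 114, 115, 114]
540 [115, 115, 115, 115, 114, 115, 114, 115, 125, 142, 160, 152, 128, 121, 114, 112, 114, 114, 115, 115]
tab_rib [([176.0, 261.6, 201.8, 293.4], 0.8), ([177.9, 192.8, 196.5, 216.7], 0.55)]
button_top []
```

Released on the mark: index 404 against rider 406, so about 0.2 mm off. Now over to the console for a near look.

>>> jog_arm(
  increments=[
    {"tx": 179,"ty": -232,"tz": -75,"wx": 0,"wy": 0,"wz": 0.6,"gripper": 0.5},
    {"tx": 179,"ty": -232,"tz": -75,"wx": 0,"wy": 0,"wz": 0.6,"gripper": 0.5},
    {"tx": 179,"ty": -232,"tz": -75,"wx": 0,"wy": 0,"wz": 0.6,"gripper": 0.5},
    {"tx": 179,"ty": -232,"tz": -75,"wx": 0,"wy": 0,"wz": 0.6,"gripper": 0.5},
    {"tx": 179,"ty": -232,"tz": -75,"wx": 0,"wy": 0,"wz": 0.6,"gripper": 0.5},
  ],
)

```text
time: 8.03
position: [0.4936, 0.1866, 0.1716]
tool_rot: [3.098, 0.516, -0.003]
ft_force: [1.4, -0.2, -0.0]
grip_width: 0.499
grip_force: 0.0
```

Run:
```python
from h import *
delta([.47,.28,.2],.08)
```

```text
t 8.0333 pos [0.4936 0.1866 0.1716] yaw 0.3303 tilt [-1.9e-03 -8.0e-04 -1.0e+00] q7 -1.7420824463703481 d [  7.9 -96.  -28.5] wz 0.2503 F [ 1.43 -0.21 -0.05] grip 0.49927990651853044 0.0
```

>>> jog_arm(
  increments=[
    {"tx": 8,"ty": -95,"tz": -28,"wx": 0,"wy": 0,"wz": 0.25,"gripper": 0.5},
    {"tx": 8,"ty": -95,"tz": -28,"wx": 0,"wy": 0,"wz": 0.25,"gripper": 0.5},
    {"tx": 8,"ty": -95,"tz": -28,"wx": 0,"wy": 0,"wz": 0.25,"gripper": 0.5},
    {"tx": 8,"ty": -95,"tz": -28,"wx": 0,"wy": 0,"wz": 0.25,"gripper": 0.5},
    {"tx": 8,"ty": -95,"tz": -28,"wx": 0,"wy": 0,"wz": 0.25,"gripper": 0.5},
  ],
)

```text
time: 8.45
position: [0.4701, 0.2792, 0.1995]
tool_rot: [3.138, 0.143, -0.002]
ft_force: [0.4, -0.8, -0.5]
grip_width: 0.502
grip_force: 0.0
```

Run:
```python
from h import *
img('top');d=img('wrist','w8.png')
delta([.47,.28,.2],.08)
for t in('tab_rib','button_top','pin'):
    print(t,[(np.round(b['bbox'],1).tolist(),round(b['conf'],2)) for b in vision.spot_in('wrist',t)][:4])
```

```text
t 8.55 pos [0.4713 0.2762 0.199 ] yaw 0.0857 tilt [-0.0019 -0.0018 -1.    ] q7 -2.1732512752878894 d [-0.9 -3.9 -1. ] wz 0.0057 F [ 1.09 -0.64 -0.54] grip 0.502167699370644 0.0
tab_rib [([311.0, 100.6, 348.3, 167.6], 0.98), ([306.4, 278.7, 340.9, 306.8], 0.75)]
button_top []
pin [([479.5, 86.1, 623.8, 100.2], 0.84)]
```

View pics/w8.png

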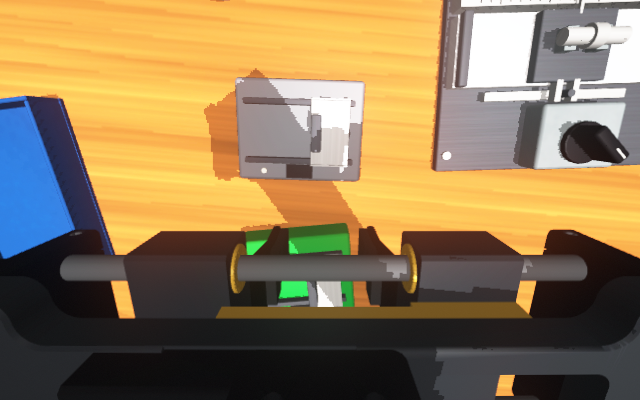

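The grey console shows the plate at (310–349, 97–166), the rib at about (311–322, 113–151), and rails at v≈100 and 160. The tab slides to the left. The green look-alike below stays alone.

Run:
```python
from h import *
d=img('wrist','w9.png'); g=cv2.cvtColor(d['color'],cv2.COLOR_BGR2GRAY)
sub=(g[107:156,304:328]<95).astype(np.uint8)
n,l,st,ce=cv2.connectedComponentsWithStats(sub);k=1+np.argmax(st[1:,4]);print(st[k],ce[k]+[304,107])
for v in(112,118,132,146,152): print(v,g[v,302:354].tolist())
def rail(v0,v1):
    P=[]
    for u in range(252,306,3):
        c=g[v0:v1,u].astype(int); P.append((u,v0+np.argmin(c)))
    P=np.array(P);f=np.polyfit(P[:,0],P[:,1],1);return f
for v0,v1,z in((94,108,.05),(152,166,.05)):
    f=rail(v0,v1);a=at(d,250,np.polyval(f,250),z);b=at(d,350,np.polyval(f,350),z);print(f,a.round(4),b.round(4),np.arctan2((b-a)[0],-(b-a)[1]))
```

```text
[14 30  1  2  2] [318.  137.5]
112 [234, 235, 235, 225, 157, 158, 151, 205, 253, 254, 254, 254, 255, 255, 255, 255, 255, 255, 255, 255, 255, 255, 255, 255, 255, 255, 255, 255, 255, 255, 255, 255, 255, 255, 255, 255, 255, 255, 255, 255, 255, 255, 255, 255, 255, 254, 242, 242, 242, 243, 243, 243]
118 [235, 235, 234, 224, 156, 156, 149, 129, 141, 156, 158, 161, 165, 166, 167, 170, 164, 187, 251, 255, 255, 255, 255, 255, 255, 255, 255, 255, 255, 255, 255, 255, 255, 255, 255, 255, 255, 255, 255, 255, 255, 255, 255, 255, 255, 253, 226, 242, 243, 243, 243, 243]
132 [152, 153, 153, 153, 153, 153, 140, 102, 139, 158, 162, 166, 168, 168, 152, 105, 100, 139, 217, 219, 216, 215, 218, 216, 217, 216, 215, 213, 217, 217, 216, 215, 213, 213, 214, 217, 219, 215, 212, 212, 213, 216, 241, 254, 253, 195, 123, 158, 158, 159, 159, 157]
146 [148, 150, 149, 150, 150, 150, 140, 104, 97, 100, 103, 103, 103, 101, 100, 100, 95, 144, 215, 215, 212, 212, 212, 211, 212, 211, 210, 210, 215, 212, 211, 211, 209, 210, 213, 214, 212, 210, 209, 209, 210, 242, 255, 255, 252, 136, 155, 154, 156, 154, 155, 156]
152 [148, 148, 148, 148, 149, 148, 138, 106, 104, 102, 103, 103, 105, 116, 143, 135, 127, 185, 213, 213, 210, 209, 210, 210, 210, 209, 209, 210, 212, 210, 209, 209, 206, 208, 211, 213, 209, 207, 208, 207, 210, 212, 241, 254, 225, 154, 152, 153, 153, 153, 153, 154]
[-4.47196422e-03  1.05629859e+02] [0.5553 0.3616 0.05  ] [0.5647 0.2565 0.05  ] 0.08888101069179478
[  0.14413485 119.94702442] [0.5011 0.3607 0.05  ] [0.4944 0.2487 0.05  ] -0.059451515712426115
```

Run:
```python
from h import *
d=img('wrist'); g=cv2.cvtColor(d['color'],cv2.COLOR_BGR2GRAY)
for u in(311,314,317): print(u,g[106:160,u].tolist())
for u in(260,280,300,340,355): print(u,'far',g[74:90,u].tolist(),'near',g[170:186,u].tolist())
p=at(d,314.5,132,.082);print(p); a,b=at(d,237,79,.042),at(d,364,82,.042);print(np.arctan2((b-a)[0],-(b-a)[1]));delta([p[0],p[1],.1],.06)
```

```text
311 [254, 254, 254, 254, 254, 254, 255, 254, 209, 167, 136, 153, 152, 152, 154, 153, 155, 155, 155, 155, 156, 156, 157, 159, 158, 158, 159, 160, 160, 156, 119, 103, 103, 103, 102, 102, 102, 103, 102, 103, 103, 102, 102, 102, 102, 99, 103, 168, 205, 203, 204, 204, 204, 204]
314 [255, 255, 255, 255, 255, 255, 255, 254, 212, 171, 141, 163, 163, 163, 164, 164, 164, 164, 165, 165, 164, 166, 165, 166, 167, 167, 167, 168, 169, 169, 162, 105, 105, 105, 105, 105, 103, 104, 104, 103, 103, 103, 103, 102, 102, 100, 105, 173, 208, 208, 207, 208, 206, 206]
317 [255, 255, 255, 255, 255, 255, 255, 254, 242, 238, 136, 168, 168, 168, 168, 169, 168, 170, 170, 170, 170, 171, 170, 170, 168, 154, 155, 150, 104, 105, 104, 104, 103, 103, 102, 102, 102, 102, 100, 100, 100, 100, 99, 98, 108, 150, 136, 149, 208, 209, 207, 208, 208, 207]
260 far [130, 130, 132, 135, 137, 110, 134, 141, 149, 151, 150, 150, 149, 149, 149, 150] near [177, 188, 184, 151, 142, 142, 142, 137, 120, 113, 149, 151, 152, 154, 156, 158]
280 far [182, 183, 186, 188, 191, 173, 173, 205, 222, 231, 231, 230, 231, 231, 230, 230] near [143, 143, 143, 142, 142, 141, 141, 140, 127, 113, 113, 147, 150, 151, 151, 153]
300 far [185, 187, 187, 188, 190, 193, 125, 190, 220, 232, 234, 234, 234, 234, 234, 234] near [62, 62, 61, 62, 61, 61, 60, 60, 67, 103, 112, 149, 150, 149, 151, 149]
340 far [198, 196, 195, 194, 195, 195, 196, 125, 193, 218, 237, 240, 240, 240, 240, 241] near [239, 191, 186, 147, 146, 146, 145, 146, 145, 140, 134, 179, 209, 211, 209, 209]
355 far [196, 195, 198, 197, 195, 196, 197, 175, 169, 206, 231, 242, 242, 242, 242, 242] near [148, 148, 148, 148, 147, 146, 146, 145, 145, 141, 130, 147, 206, 209, 211, 209]
[0.53404498 0.29114282 0.082     ]
0.06292541629508805
t 8.8 pos [0.4717 0.2764 0.1999] yaw 0.0845 tilt [-7.e-04 -7.e-04 -1.e+00] q7 -2.17383732770366 d [63.5 -9.5 99.8] wz 0.0245 F [ 0.91 -0.55  0.04] grip 0.502768174599713 0.0
```

>>> jog_arm(
  increments=[
    {"tx": 40,"ty": -8,"tz": 0,"wx": 0,"wy": 0,"wz": 0.0245,"gripper": 0.5},
    {"tx": 62,"ty": -10,"tz": 30,"wx": 0,"wy": 0,"wz": 0.0245,"gripper": 0.45},
    {"tx": 62,"ty": -10,"tz": 70,"wx": 0,"wy": 0,"wz": 0.0245,"gripper": 0.45},
    {"tx": 62,"ty": -10,"tz": 90,"wx": 0,"wy": 0,"wz": 0.0245,"gripper": 0.45},
    {"tx": 62,"ty": -10,"tz": 90,"wx": 0,"wy": 0,"wz": 0.0245,"gripper": 0.45},
  ],
)

```text
time: 9.22
position: [0.5294, 0.2901, 0.1045]
tool_rot: [3.136, 0.095, -0.015]
ft_force: [-0.9, 0.2, -0.2]
grip_width: 0.451
grip_force: 0.0
```

Run:
```python
from h import *
d=img('wrist','w10.png'); delta([.532,.292,.067],.06)
for t in('tab_rib',): print(t,[(np.round(b['bbox'],1).tolist(),round(b['conf'],2)) for b in vision.spot_in('wrist',t)][:4])
print(px(d,np.array([.532,.292,.082])),px(d,np.array([.532,.292,.110])))
```

```text
t 9.2667 pos [0.5307 0.2915 0.1077] yaw 0.0614 tilt [-0.0053 -0.0022 -1.    ] q7 -2.2746417872385147 d [ 1.5 -0.5 40.7] wz 0.0014 F [ 0.34 -0.24  0.4 ] grip 0.45259122753967607 0.0
tab_rib [([314.1, 172.7, 367.6, 254.8], 0.85)]
[322.59818104 225.30017374] [322.70603276 242.12837829]
```

View pics/w10.png

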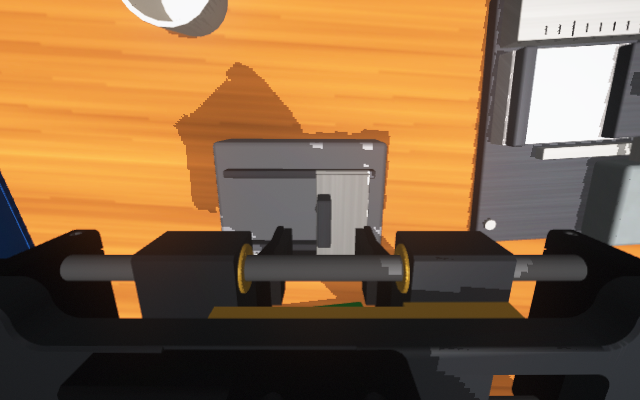

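The rib is centred at (324,221) between the fingers, matching the prediction of (323,225). I descend, grip and slide along +y (tool -y).

>>> jog_arm(
  increments=[
    {"tx": 2,"ty": -1,"tz": 20,"wx": 0,"wy": 0,"wz": 0,"gripper": 0.45},
    {"tx": 2,"ty": -1,"tz": 41,"wx": 0,"wy": 0,"wz": 0,"gripper": 0.45},
    {"tx": 2,"ty": -1,"tz": 41,"wx": 0,"wy": 0,"wz": 0,"gripper": 0.45},
    {"tx": 2,"ty": -1,"tz": 41,"wx": 0,"wy": 0,"wz": 0,"gripper": 0},
    {"tx": 2,"ty": -1,"tz": 41,"wx": 0,"wy": 0,"wz": 0,"gripper": 0},
  ],
  grip_force=10,
)

```text
time: 9.73
position: [0.5353, 0.2951, 0.0719]
tool_rot: [-3.139, -0.097, -0.005]
ft_force: [0.4, -0.2, -0.4]
grip_width: 0.37
grip_force: 0.0
```

>>> jog_arm(
  increments=[
    {"tx": 0,"ty": 0,"tz": 0,"wx": 0,"wy": 0,"wz": 0,"gripper": 0},
    {"tx": 0,"ty": 0,"tz": 0,"wx": 0,"wy": 0,"wz": 0,"gripper": 0},
    {"tx": 0,"ty": 0,"tz": 0,"wx": 0,"wy": 0,"wz": 0,"gripper": 0},
    {"tx": 0,"ty": 0,"tz": 0,"wx": 0,"wy": 0,"wz": 0,"gripper": 0},
    {"tx": 0,"ty": -3,"tz": 0,"wx": 0,"wy": 0,"wz": 0,"gripper": 0},
  ],
  grip_force=10,
)

```text
time: 10.15
position: [0.5347, 0.2966, 0.0703]
tool_rot: [3.139, 0.096, 0.002]
ft_force: [0.2, -1.7, 4.0]
grip_width: 0.112
grip_force: 10.0
```

>>> jog_arm(
  increments=[
    {"tx": 0,"ty": -8,"tz": 0,"wx": 0,"wy": 0,"wz": 0,"gripper": 0},
    {"tx": 0,"ty": -16,"tz": 0,"wx": 0,"wy": 0,"wz": 0,"gripper": 0},
    {"tx": 0,"ty": -24,"tz": 0,"wx": 0,"wy": 0,"wz": 0,"gripper": 0},
    {"tx": 0,"ty": -32,"tz": 0,"wx": 0,"wy": 0,"wz": 0,"gripper": 0},
    {"tx": 0,"ty": -38,"tz": 0,"wx": 0,"wy": 0,"wz": 0,"gripper": 0},
  ],
  grip_force=10,
)

```text
time: 10.57
position: [0.5323, 0.3357, 0.0702]
tool_rot: [3.139, 0.099, 0.003]
ft_force: [1.4, -16.1, 9.2]
grip_width: 0.109
grip_force: 10.0
```

>>> jog_arm(
  increments=[
    {"tx": 0,"ty": -2,"tz": 0,"wx": 0,"wy": 0,"wz": 0,"gripper": 0},
    {"tx": 0,"ty": -4,"tz": 0,"wx": 0,"wy": 0,"wz": 0,"gripper": 0},
    {"tx": 0,"ty": -6,"tz": 0,"wx": 0,"wy": 0,"wz": 0,"gripper": 0},
    {"tx": 0,"ty": -6,"tz": 0,"wx": 0,"wy": 0,"wz": 0,"gripper": 0},
    {"tx": 0,"ty": -6,"tz": 0,"wx": 0,"wy": 0,"wz": 0,"gripper": 0},
  ],
  grip_force=10,
)

```text
time: 10.98
position: [0.5325, 0.3356, 0.07]
tool_rot: [3.13, 0.092, -0.001]
ft_force: [-2.0, -12.5, 12.3]
grip_width: 0.116
grip_force: 10.0
```

The tab hit its stop at y≈0.3356 (about 42 mm of travel plus the initial offset). I release, lift and look for the button.

>>> jog_arm(
  increments=[
    {"tx": 0,"ty": 3,"tz": 0,"wx": 0,"wy": 0,"wz": 0,"gripper": 0.3},
    {"tx": 0,"ty": 3,"tz": 0,"wx": 0,"wy": 0,"wz": 0,"gripper": 0.45},
    {"tx": 0,"ty": 5,"tz": 0,"wx": 0,"wy": 0,"wz": 0,"gripper": 0.45},
    {"tx": 0,"ty": 5,"tz": -20,"wx": 0,"wy": 0,"wz": 0,"gripper": 0.45},
    {"tx": 0,"ty": 5,"tz": -50,"wx": 0,"wy": 0,"wz": 0,"gripper": 0.45},
  ],
)

```text
time: 11.4
position: [0.5287, 0.3354, 0.1161]
tool_rot: [3.138, 0.099, -0.011]
ft_force: [-0.1, -0.3, -0.1]
grip_width: 0.399
grip_force: 0.0
```

>>> jog_arm(
  increments=[
    {"tx": -61,"ty": 57,"tz": -40,"wx": 0,"wy": 0,"wz": 0,"gripper": 0.2},
    {"tx": -61,"ty": 57,"tz": -40,"wx": 0,"wy": 0,"wz": 0,"gripper": 0},
    {"tx": -61,"ty": 57,"tz": -40,"wx": 0,"wy": 0,"wz": 0,"gripper": 0},
    {"tx": -61,"ty": 57,"tz": -40,"wx": 0,"wy": 0,"wz": 0,"gripper": 0},
    {"tx": -61,"ty": 57,"tz": -40,"wx": 0,"wy": 0,"wz": 0,"gripper": 0},
  ],
)

```text
time: 11.82
position: [0.4744, 0.2759, 0.1595]
tool_rot: [-3.14, -0.098, -0.002]
ft_force: [0.1, 0.9, 0.6]
grip_width: 0.157
grip_force: 0.0
```

Run:
```python
from h import *
d=img('wrist','w11.png'); d=img('wrist','w11.png');delta([.5358,.2755,.08],.06)
for t in('tab_rib','button_top','pin','index'): print(t,[(np.round(b['bbox'],1).tolist(),round(b['conf'],2)) for b in vision.spot_in('wrist',t)][:4])
for b in vision.spot_in('wrist','button_top')[:2]:
  x=b['bbox'];print(at(d,(x[0]+x[2])/2,(x[1]+x[3])/2,.055))
print(px(d,np.array([.5358,.2755,.055])))
```

```text
t 11.9167 pos [0.4743 0.2765 0.1587] yaw 0.0629 tilt [-7.e-04  9.e-04 -1.e+00] q7 -2.220371307940935 d [61.4  4.9 78.6] wz 0.0029 F [ 0.58 -0.15  0.27] grip 0.06962996043684447 0.0
tab_rib [([312.7, 279.8, 333.5, 305.1], 0.91)]
button_top [([315.8, 121.9, 347.2, 154.5], 0.92)]
pin [([498.0, 81.0, 638.9, 98.1], 0.79), ([312.0, 123.0, 346.7, 153.7], 0.42), ([591.8, 118.4, 639.4, 167.5], 0.16)]
index [([554.3, 0.0, 639.1, 96.8], 0.65)]
[0.53300562 0.27363388 0.055     ]
[329.70657906 134.99624991]
```

View pics/w11.png

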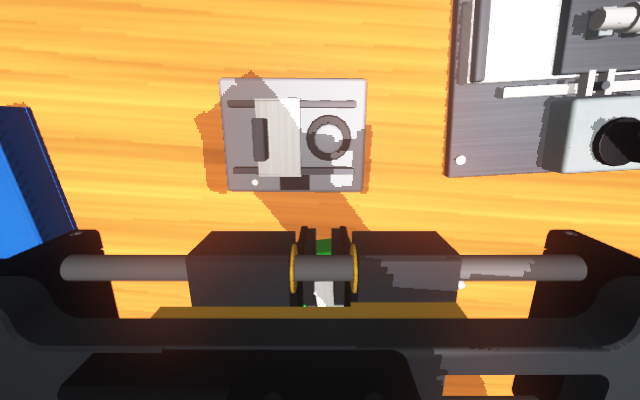

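The tab is fully aside. The button is clear at (330,138), and the network's 3D position of (0.533,0.274) agrees with my estimate. I hover with shut fingers, then press.

>>> jog_arm(
  increments=[
    {"tx": 40,"ty": 4,"tz": 0,"wx": 0,"wy": 0,"wz": 0,"gripper": 0},
    {"tx": 59,"ty": 6,"tz": 30,"wx": 0,"wy": 0,"wz": 0,"gripper": 0},
    {"tx": 59,"ty": 6,"tz": 70,"wx": 0,"wy": 0,"wz": 0,"gripper": 0},
    {"tx": 59,"ty": 6,"tz": 84,"wx": 0,"wy": 0,"wz": 0,"gripper": 0},
    {"tx": 59,"ty": 6,"tz": 84,"wx": 0,"wy": 0,"wz": 0,"gripper": 0},
  ],
)

```text
time: 12.58
position: [0.53, 0.2718, 0.0706]
tool_rot: [3.137, 0.098, -0.014]
ft_force: [-1.8, 0.3, -0.2]
grip_width: 0.01
grip_force: 0.0
```

Run:
```python
from h import *
ctrl.get_state();delta([.5335,.2742,.0485],.06)
img('wrist');delta([.5335,.2742,.0485],.06)
```

```text
t 12.5833 pos [0.53   0.2718 0.0706] yaw 0.0626 tilt [-0.0091 -0.0029 -1.    ] q7 -2.2619292762338605 d [ 3.8 -2.2 22.1] wz 0.0026 F [-1.79  0.29 -0.19] grip 0.009888447133528398 0.0
t 12.6333 pos [0.5314 0.2731 0.0736] yaw 0.0632 tilt [-0.0048 -0.0011 -1.    ] q7 -2.2615199976515465 d [ 2.2 -1.  25.1] wz 0.0032 F [-0.49  0.84  0.7 ] grip 0.001967862183780006 0.0
```

>>> jog_arm(
  increments=[
    {"tx": 1,"ty": 0,"tz": 14,"wx": 0,"wy": 0,"wz": 0,"gripper": 0},
    {"tx": 1,"ty": 0,"tz": 21,"wx": 0,"wy": 0,"wz": 0,"gripper": 0},
    {"tx": 1,"ty": 0,"tz": 25,"wx": 0,"wy": 0,"wz": 0,"gripper": 0},
    {"tx": 1,"ty": 0,"tz": 28,"wx": 0,"wy": 0,"wz": 0,"gripper": 0},
    {"tx": 1,"ty": 0,"tz": 28,"wx": 0,"wy": 0,"wz": 0,"gripper": 0},
  ],
)

```text
time: 13.05
position: [0.535, 0.2741, 0.0495]
tool_rot: [-3.14, -0.098, -0.003]
ft_force: [-1.3, 0.1, 6.3]
grip_width: 0.008
grip_force: 3.6
```

>>> jog_arm(
  increments=[
    {"tx": 0,"ty": 0,"tz": 1,"wx": 0,"wy": 0,"wz": 0,"gripper": 0},
    {"tx": 0,"ty": 0,"tz": 2,"wx": 0,"wy": 0,"wz": 0,"gripper": 0},
    {"tx": 0,"ty": 0,"tz": 3,"wx": 0,"wy": 0,"wz": 0,"gripper": 0},
    {"tx": 0,"ty": 0,"tz": 3,"wx": 0,"wy": 0,"wz": 0,"gripper": 0},
    {"tx": 0,"ty": 0,"tz": 3,"wx": 0,"wy": 0,"wz": 0,"gripper": 0},
  ],
)

```text
time: 13.47
position: [0.5351, 0.2741, 0.0491]
tool_rot: [3.139, 0.098, 0.005]
ft_force: [-7.6, -4.4, 22.5]
grip_width: 0.003
grip_force: 11.7
```

>>> jog_arm(
  increments=[
    {"tx": 0,"ty": 0,"tz": -20,"wx": 0,"wy": 0,"wz": 0,"gripper": 0},
    {"tx": 0,"ty": 0,"tz": -50,"wx": 0,"wy": 0,"wz": 0,"gripper": 0},
    {"tx": 0,"ty": 0,"tz": -90,"wx": 0,"wy": 0,"wz": 0,"gripper": 0},
    {"tx": -30,"ty": 30,"tz": -120,"wx": 0,"wy": 0,"wz": 0,"gripper": 0},
    {"tx": -40,"ty": 60,"tz": -130,"wx": 0,"wy": 0,"wz": 0,"gripper": 0},
  ],
)

```text
time: 13.88
position: [0.4976, 0.2164, 0.1778]
tool_rot: [-3.135, -0.109, -0.006]
ft_force: [0.7, -0.9, 0.4]
grip_width: 0.001
grip_force: 0.0
```

Run:
```python
from h import *
img('wrist');d=img('wrist','w12.png');delta([.546,-.003,.12],.12)
for t in('tab_rib','button_top','pin','index'): print(t,[(np.round(b['bbox'],1).tolist(),round(b['conf'],2)) for b in vision.spot_in('wrist',t)][:4])
c,s=np.cos(.12),np.sin(.12)
print('mark px',px(d,np.array([.6945,.0412,.044])))
```

```text
t 13.9833 pos [0.4998 0.2063 0.1776] yaw 0.0557 tilt [ 0.0064 -0.0051 -1.    ] q7 -2.0700683460229072 d [ 34.1 211.2  58.9] wz -0.0643 F [ 0.99 -1.22  0.2 ] grip 0.00916516677749606 0.0
tab_rib [([175.9, 124.3, 232.8, 195.0], 0.82)]
button_top [([243.8, 142.7, 275.0, 171.3], 0.85)]
pin [([416.7, 97.0, 566.3, 119.6], 0.94)]
index [([461.9, 2.4, 558.7, 116.6], 0.91)]
mark px [512.46821844  -3.05698584]
```

The button bottomed out (22 N with no further travel), then the arm lifted clear. One final check picture of fork and mark.

Run:
```python
from h import *
d=img('wrist');s=cv2.imread('pics/r7raw.png')
def rc(d,o,half):
    c,sn=np.cos(.12),np.sin(.12);g=(np.arange(300)-150)/150*half;X,Y=np.meshgrid(g,g)
    P=np.array([px(d,np.array([o[0]-y*c+x*sn,o[1]-y*sn-x*c,o[2]])) for x,y in zip(X.ravel(),Y.ravel())],np.float32).reshape(300,300,2)
    return cv2.remap(d['color'],P[...,0],P[...,1],cv2.INTER_CUBIC)
m=np.array([.6945,.0412,.044]);f=m+[-.0993*1-.0,-.012,0]
a=rc(d,f,.03);sc=img('scene')['color'][180:260,320:430]
o=np.zeros((600,800,3),np.uint8);o[:300,:400]=cv2.resize(a,(400,300));o[:300,400:]=cv2.resize(cv2.imread('pics/r7.png'),(400,300))
o[300:,:400]=cv2.resize(sc,(400,300),interpolation=2);o[300:,400:]=cv2.resize(d['color'][0:150,400:600],(400,300),interpolation=2)
cv2.imwrite('pics/f.png',o)
```

```text
(no output)
```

View pics/f.png

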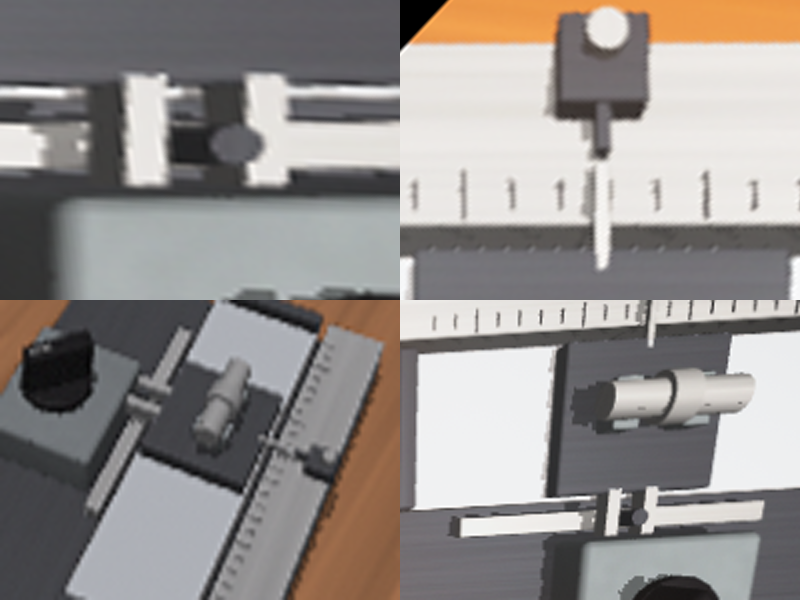

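The pin sits against the right tine (about (237,143) in the first panel), and the index lines up with the rider's point in both the rectified and scene views. The arm is clear, so I hand in.

```bash
python3 -c "
from h import *
print(ctrl.close_job())"
```

```text
the job is handed in; nothing more can be done
None
```

I handed the job in at about 14 s on the robot's clock: the carriage is within about 0.2 mm of the mark with the pin against the right tine, the tab is fully aside, the button was pressed to its stop and let go, the arm is clear of everything, and no verdict came back.

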